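# Mesh a splined hub onto a locked spindle

### The arm

A 7-joint arm with a two-finger parallel gripper is mounted at the origin on a cart in front of the work surface, level with it; the furniture and walls round the work are solid. World frame = base frame: x ahead of the robot, y to its left, z up, the work surface at z = 0. Lengths are in m, angles in rad, forces in N, time in s.
With the tool pointing down it reaches from about 0.35 to 0.9 m from the base axis. Payload 8.1 kg.
Tool frame: the origin (TCP) lies on the centre line of the jaws, within the pads' length; the fingertips stand 19 mm ahead of it and the grasp point (between the pads) is the TCP; z points along the fingers, y is the direction in which the jaws open and shut (so a half turn about z gives the same grasp; the last joint's range is limited). The gripper opens to 92 mm and grips with 3 to 60 N. Pads are 19 mm wide; open, the fingers measure 130 mm over their backs; the gripper's body (75 mm by 190 mm) begins 47 mm behind the grasp point.
Start: joints at [-1.402, 0.434, 0.025, 1.573, -0.012, 1.134, -0.075], TCP at [0.168, 0.602, 0.246] pointing down, gripper open.
Joint ranges: [-2.62, 2.62], [-0.44, 2.09], [-1.27, 1.32], [0.08, 2.57], [-1.32, 4.46], [0.12, 2], [-2.74, 2.74]. Speed limits (rad/s): [2.22, 2.22, 3.01, 3.01, 3.14, 3.14, 3.14].

### API

Orientations are given as a rotation vector (axis times angle).
In Python, from cell import monitor, imaging, workorder, outline_of gives the robot as it stands.
- The arm moves only by the tool move_arm, never from a script. Its argument "series" is a list of rows, each a list of 6 numbers: the shift along the world's x, y, z in cm, then the turn, a rotation vector about the world's x, y, z in degrees. A call has 1 to 8 rows; each row shifts and turns the commanded pose from where the row before left it; what a row does not reach is not made up. A row lasts 1/10 s, in which the tool goes at most 50 mm and 8.59 degrees, less where a joint would pass 70% of its speed; a pose out of reach is approached as far as the arm can. A call with a gripper value outside its range is refused whole. "grip" is the opening, from 0 (shut) to 1 (fully open), set as the call begins (left out, the last holds). The fingers move at their own pace and stop on an object; "force" is the grip in N (left out, the last holds). Time passes only in rows, so rows that do not move let the fingers close. It gives the time, the measured TCP pose, the force and the opening at its end, in the units of the state.
- monitor.observe(): the state, without advancing time (a new reading comes with each control period).
- imaging.get_image(name): name is "side" or "top"; returns a dict with "color" (400x640x3 uint8, red, green, blue), "fx", "fy", "cx", "cy" (pixels), "dist_coeffs" ([k1, k2, p1, p2, k3] as OpenCV has them; the pictures are not rectified), "rvec" (rotation vector, rad) and "tvec" (3), from world to camera coordinates, as OpenCV has them. Camera axes: x right, y down, z forward; pixel columns grow to the right and rows downward; lengths in m; the calibration is good to about 2 mm. A picture is of the moment at which its call begins. There is no depth.
- workorder.sign_off(): hands the job in, once; it reports no verdict.
Trained networks look in the newest picture that a camera, given by its name, has taken for a name from the list of things; names that differ only in an ending like _2 or _b are one class to them, and where a whole thing is asked for, a point or a joint stands for the part that bears it (a point fixed in the world has none). Each returns a list of dicts, best first, with "p" (0 to 1); they miss things now and then, are a little off and sometimes report something else, mostly with a low value. They report only what shows in the picture. A call takes as long as a camera call. They do not tell look-alikes from the thing itself.
- outline_of(camera, thing): "mask" (400x640 bool, what is visible of it) and "rect" ([left, top, width, height] in pixels, round what is visible of it).
The state is a dict: "clock": time; "joints": joint angles; "dq": joint speeds; "joint_efforts": joint torques, N m; "position": TCP position; "ee_rot": TCP orientation; "force": force on the tool from outside, world axes, zero at the start; "ft_torque": the same for the moment, N m; "width": opening from 0.0 (shut) to 1.0 (fully open).
Only numpy, scipy, OpenCV 4.12 (cv2) and the standard library are available. Lean on these libraries where they do the work, as an engineer would, in place of code of your own. Each camera call takes 0.05 s, during which the arm holds its last target. There are 200 camera calls.

### The job

Fit the loose splined hub, flange down, onto the upright splined spindle: set it over the nose, lean on it lightly while rocking it round until the teeth mesh, then press it down until its flange has pushed the black seal ring fully home on the shoulder, and let go. Never force it, neither down nor round: touch down slowly, push with no more than about 25 N, and ease off the twist when the teeth bind. Leave the other tools and parts where they lie.

Things in the scene. Friction and masses are not known exactly. Their poses are not given: they have to be found in the camera images.
- hub: splined hub, loose, aluminium, dark steel teeth in its through bore, about 0.45 kg, stands flange down. Origin: bore axis at the underside; z up the bore. Round flange 64 mm diameter, 8 high; above it a block 54 mm along x, 44 along y, to 44 mm above the origin. Bore 24 mm between six inner teeth, 33 mm in the six slots, each 7.6 mm wide, every 60 degrees from +x.
- hub_grip (a point): on the hub's axis, 30 mm above its underside: grip here from above, across the two flat sides of the block that face the hub's +y and -y (44 mm apart)
- stand: spindle stand, fixed to the bench: round green foot 104 mm diameter, 12 high, with a shoulder 52 mm diameter up to 22 mm above the bench, from which the upright steel spindle rises. Origin: spindle axis at bench top. More than 120 N between hub and spindle, all contacts added up, squeeze of the tooth flanks by twisting and knocks included, spoils the teeth.
- spindle_seat (a point): on the spindle axis, 28 mm above the bench: the hub's origin is here when fully home (hub flange on seal ring, seal ring on shoulder)
- spline_top (a point): on the spindle axis, 30 mm above spindle_seat: flat tops, edges rounded 1 mm, of the spindle's six teeth (every 60 degrees, 5 mm wide, 32 mm over the tips, running down to the shoulder). The spindle is braked and does not turn; its tooth angle differs each time and is not measured. The hub drops in only within about 5 degrees of a match (any of six), by itself when turned under 5 to 12 N of push.
- spindle_nose (a point): tip of the spindle, on its axis, 56 mm above spindle_seat. Plain round nose, 22 mm diameter, above the teeth: 18 mm straight, then an 8 mm taper to 14 mm diameter at the tip. It centres the hub's bore (1 mm play all round) before the teeth meet.
- seal (a joint): black rubber seal ring round the spindle, 48 mm diameter, 6 mm thick, held by friction: a push of about 10 N moves it down and it stays where it is left. 0 = 12 mm above the shoulder (its top then 12 mm above spindle_seat), 0.012 = fully home on the shoulder (m)
- cutter_red: red moulding cutter block, round, 95 mm across, 40 high, a bystander, loose; origin at the centre of its underside
- cutter_blue: blue rebate cutter head, round, 85 mm across, 30 high, a bystander, loose; origin at the centre of its underside
- spacer_0: light steel spacer ring, plain bore, 60 mm across, 20 high, a bystander, loose; origin at the centre of its underside
- comb_offcut_b: wooden offcut with comb slots, 50x100x45 mm, a bystander, loose; origin at the centre of its underside
- spanner_17: steel open-ended spanner, 40x211x8 mm, a bystander, loose; origin at the centre of its underside
- wedge_1: thin wooden wedge, 28x110x18 mm, a bystander, loose; origin at the centre of its underside
Mind the look-alikes: they are no part of the job. Of the things that look like the hub, take the one that is nearest to the robot's base at the start. Of the things shaped like the stand, the green one is meant.

How it is judged:
At the end, for the whole second after the job is handed in: The hub is on the spindle, flange down, its axis within 2.5 mm of the spindle's and within 0.06 rad of upright, its underside no more than 2 mm above the home height (spindle_seat); the seal ring is pushed down at least 10 mm of its 12; the hub is at rest and released (horizontal distance between hub and spindle_seat below 0.0025 m and z of hub in the frame of spindle_seat between -0.003 and 0.002 m and value of joint seal above 0.01 m and angle between hub's own z axis and vertical below 0.06 rad and linear speed of hub below 0.01 m/s); the robot touches nothing.
It fails at once if the hub bears on the stand or spindle with more than 120 N, all contacts added up (contact force between hub and stand above 120 N).
It fails at once if another tool or part is moved by more than 30 mm (distance of any of cutter_red, cutter_blue, spacer_0, comb_offcut_b, spanner_17, wedge_1 from where it was at the start of the episode above 0.03 m).
It also fails if it takes over 67 s, if anything falls off the work surface, if the arm or the gripper's body presses on something with over 40 N, if the wrist force passes 120 N, or if a joint passes its speed limit or range.

## Working session

There is one attempt and no reset: what is moved stays moved. The work goes in short steps, Python scripts to look and compute and a tool call to move; the robot and the scene stay as the last step left them, time stands still between calls to the robot, and variables do not carry over. Pictures are saved under pics/ and viewed, about 8 in all and at most 12, crops included, and the job is handed in when it is done.

Besides the shell and the picture viewer there is one more tool, called after "Call:" as name(argument=value, ...) on one line, values as JSON. move_arm: Moves the arm, as the interface text tells. Its arguments: {"type":"object","properties":{"series":{"type":"array"},"grip":{"type":"number"},"force":{"type":"number"}},"required":["series"]}

```bash
mkdir -p pics; ls
python3 - <<'E'
from cell import monitor, imaging, outline_of
import cv2
print(monitor.observe())
for c in ("side","top"):
    im=imaging.get_image(c); cv2.imwrite(f"pics/{c}0.png",im["color"][:,:,::-1])
    print(c,{k:v for k,v in im.items() if k!="color"})
    for t in ("hub","stand","seal"):
        for d in outline_of(c,t): print(c,t,d["p"],d["rect"])
E
```

```text
pics
{'clock': 0.0, 'joints': array([-1.40163422,  0.43520559,  0.02499206,  1.57412767, -0.01160445,
        1.13399724, -0.07511656]), 'dq': array([-5.65796365e-05, -7.43594122e-04,  2.23598528e-05, -4.66502260e-04,
       -8.15693642e-04, -1.17927434e-03, -5.63635613e-04]), 'joint_efforts': array([-7.59825307e-04, -6.67876482e+01,  9.84727889e-01, -3.14440620e+01,
       -6.04998437e-02,  4.32196003e-02,  1.71737324e-04]), 'position': array([0.16769794, 0.60156486, 0.24494415]), 'ee_rot': array([-4.25725909e-01, -3.11254350e+00,  2.49944763e-03]), 'force': array([-0.62538699, -0.46152411,  0.42084369]), 'ft_torque': array([ 0.0516772 , -0.02254824,  0.0066353 ]), 'width': 1.0015046333714195}
side {'fx': 403.5509099339661, 'fy': 403.5509099339661, 'cx': 320.4180103361913, 'cy': 195.8288663140728, 'dist_coeffs': array([-0.05426408,  0.        ,  0.        ,  0.        ,  0.        ]), 'rvec': array([ 1.89534279, -0.29403805,  0.23058592]), 'tvec': array([-0.5326711 ,  0.08820243,  1.18744991])}
side hub 0.94 [320.2, 271.1, 29.9, 39.3]
side hub 0.86 [322.4, 226.9, 28.0, 28.9]
side stand 0.97 [302.8, 186.8, 34.7, 33.1]
side stand 0.68 [283.6, 177.4, 28.0, 31.2]
side stand 0.43 [286.9, 179.2, 8.8, 8.3]
side seal 0.44 [314.0, 200.8, 8.7, 8.3]
top {'fx': 390.2934746842921, 'fy': 390.2934746842921, 'cx': 321.44548803139975, 'cy': 197.55650571331233, 'dist_coeffs': array([-0.0140008,  0.       ,  0.       ,  0.       ,  0.       ]), 'rvec': array([ 2.18186026, -2.23056782,  0.07361821]), 'tvec': array([-0.13510591,  0.52468347,  1.08575954])}
top hub 0.66 [444.3, 222.3, 21.6, 20.2]
top hub 0.61 [359.3, 188.2, 25.2, 26.6]
top stand 0.6 [278.7, 172.3, 34.1, 39.0]
top stand 0.58 [231.0, 187.6, 34.9, 36.9]
top seal 0.47 [286.9, 184.2, 18.2, 18.9]
```

View pics/top0.png

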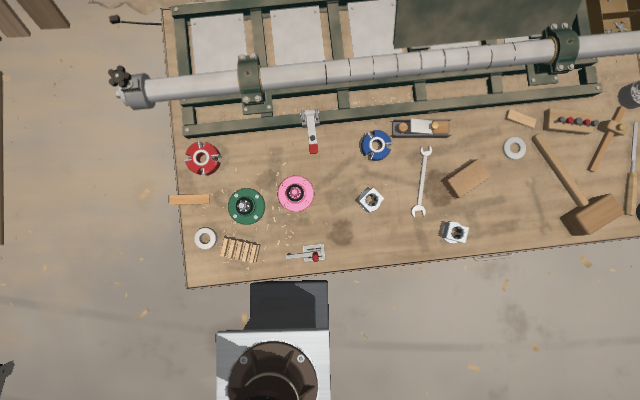

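View pics/side0.png

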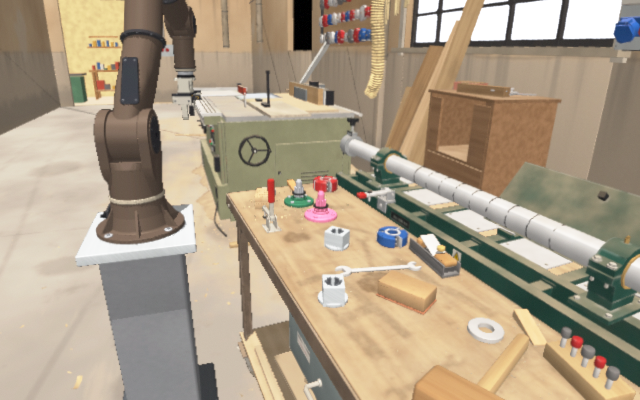

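```bash
cat > h.py <<'E'
import numpy as np, cv2
from cell import monitor, imaging, outline_of
from scipy.optimize import minimize
def proj(im,P):
    return cv2.projectPoints(np.asarray(P,float).reshape(-1,3),im["rvec"],im["tvec"],np.array([im["fx"],0,im["cx"],0,im["fy"],im["cy"],0,0,1.]).reshape(3,3),im["dist_coeffs"])[0].reshape(-1,2)
def ground(im,uv,z):
    K=np.array([[im["fx"],0,im["cx"]],[0,im["fy"],im["cy"]],[0,0,1.]])
    n=cv2.undistortPoints(np.array([[uv]],float),K,im["dist_coeffs"]).ravel()
    R=cv2.Rodrigues(im["rvec"])[0]; o=-R.T@im["tvec"]; d=R.T@np.array([n[0],n[1],1]); return o+d*(z-o[2])/d[2]
a=np.linspace(0,2*np.pi,48,endpoint=False)
def cyl(r0,r1,z0,z1): return np.r_[np.c_[r0*np.cos(a),r0*np.sin(a),0*a+z0],np.c_[r1*np.cos(a),r1*np.sin(a),0*a+z1]]
HUB=[cyl(.032,.032,0,.008),np.array([[x,y,z] for x in(-.027,.027) for y in(-.022,.022) for z in(.008,.044)])]
STAND=[cyl(.052,.052,0,.012),cyl(.026,.026,.012,.022),cyl(.016,.016,.022,.058),cyl(.011,.011,.058,.076),cyl(.011,.007,.076,.084)]
S=8
def sil(im,parts,x,y,yaw,z=0):
    m=np.zeros((400*S//1,640*S),np.uint8) if 0 else None
    c,s=np.cos(yaw),np.sin(yaw); out=[]
    for p in parts:
        q=p@np.array([[c,s,0],[-s,c,0],[0,0,1]])+[x,y,z]
        out.append(cv2.convexHull(proj(im,q).astype(np.float32)))
    return out
def cost(ims,masks,parts,x,y,yaw,z=0):
    t=0
    for im,mk in zip(ims,masks):
        r,c=np.where(mk); u0,v0=c.min()-8,r.min()-8; w,h=c.max()-u0+9,r.max()-v0+9
        m=np.zeros((h*S,w*S),np.uint8)
        for hh in sil(im,parts,x,y,yaw,z): cv2.fillConvexPoly(m,np.round((hh-[u0-.5,v0-.5])*S).astype(np.int32),1)
        m=cv2.resize(m.astype(np.float32),(w,h),interpolation=cv2.INTER_AREA)
        g=mk[v0:v0+h,u0:u0+w].astype(float) if v0+h<=400 and u0+w<=640 else np.zeros((h,w))
        t+=np.abs(m-g).sum()/g.sum()
    return t
def fit(ims,masks,parts,x,y,yaws,z=0):
    best=None
    for yw in yaws:
        r=minimize(lambda p:cost(ims,masks,parts,p[0]/100,p[1]/100,p[2]*.2,z),[x*100,y*100,yw/.2],method="Nelder-Mead",options=dict(initial_simplex=np.array([x*100,y*100,yw/.2])+np.array([[0,0,0],[.5,0,0],[0,.5,0],[0,0,1]])))
        if best is None or r.fun<best.fun: best=r
    return best.x[0]/100,best.x[1]/100,best.x[2]*.2,best.fun
E
python3 - <<'E'
from h import *
ims={c:imaging.get_image(c) for c in("side","top")}
D={(c,t):outline_of(c,t) for c in ims for t in("hub","stand")}
for k,v in D.items():
    for d in v:
        r=d["rect"]; print(k,d["p"],r,ground(ims[k[0]],(r[0]+r[2]/2,r[1]+r[3]/2),.02).round(3), [float(x) for x in ims[k[0]]["color"][d["mask"]].mean(0).round()])
for t,parts,h in(("hub",HUB,.02),("stand",STAND,.02)):
  for dt in D["top",t]:
    r=dt["rect"]; g=ground(ims["top"],(r[0]+r[2]/2,r[1]+r[3]/2),h)
    if not D["side",t]: continue
    ds=min(D["side",t],key=lambda d:np.linalg.norm(ground(ims["side"],(d["rect"][0]+d["rect"][2]/2,d["rect"][1]+d["rect"][3]/2),h)-g)+(1-d["p"])*.02)
    ya=np.arange(0,np.pi,.4) if t=="hub" else [0]
    for nm,I,M in(("both",[ims["side"],ims["top"]],[ds["mask"],dt["mask"]]),("top",[ims["top"]],[dt["mask"]]),("side",[ims["side"]],[ds["mask"]])):
        print(t,nm,np.round(fit(I,M,parts,g[0],g[1],ya),4))
E
```

```text
('side', 'hub') 0.7 [316.7, 270.4, 35.3, 37.5] [ 0.422 -0.514  0.02 ] [211.0, 211.0, 210.0]
('side', 'hub') 0.59 [321.7, 228.5, 28.9, 25.4] [ 0.506 -0.299  0.02 ] [201.0, 202.0, 201.0]
('side', 'hub') 0.32 [379.2, 227.0, 28.5, 22.4] [ 0.661 -0.326  0.02 ] [103.0, 127.0, 171.0]
('side', 'stand') 0.93 [283.9, 178.1, 28.6, 28.8] [0.513 0.108 0.02 ] [118.0, 150.0, 128.0]
('side', 'stand') 0.8 [304.2, 187.1, 33.3, 35.0] [ 0.553 -0.029  0.02 ] [232.0, 149.0, 181.0]
('top', 'hub') 0.94 [356.8, 190.3, 27.8, 22.0] [ 0.508 -0.285  0.02 ] [169.0, 169.0, 169.0]
('top', 'hub') 0.65 [442.0, 223.8, 25.8, 21.2] [ 0.409 -0.519  0.02 ] [156.0, 156.0, 156.0]
('top', 'hub') 0.63 [360.5, 127.3, 31.4, 32.0] [ 0.672 -0.305  0.02 ] [93.0, 109.0, 140.0]
('top', 'stand') 0.92 [226.3, 187.2, 41.5, 37.1] [0.503 0.062 0.02 ] [77.0, 110.0, 91.0]
('top', 'stand') 0.8 [278.7, 171.8, 35.4, 39.0] [ 0.54  -0.077  0.02 ] [200.0, 132.0, 154.0]
hub both [ 0.5134 -0.2821  2.3292  0.3345]
hub top [ 0.5126 -0.2824  2.2867  0.2425]
hub side [ 0.5146 -0.2809  2.3709  0.0744]
hub both [ 0.4165 -0.517   1.2897  0.1808]
hub top [ 0.417  -0.5172  1.275   0.1379]
hub side [ 0.4165 -0.5169  1.2929  0.0387]
hub both [ 0.6643 -0.3108  0.054   0.7177]
hub top [ 0.6706 -0.3031  2.0145  0.4727]
hub side [ 0.6601 -0.3183  1.9273  0.2124]
stand both [ 0.503   0.0665 -0.0188  0.184 ]
stand top [ 0.5033  0.066  -0.01    0.0445]
stand side [ 0.5027  0.0664 -0.0165  0.1377]
stand both [ 0.5362 -0.073   0.0344  0.1626]
stand top [ 0.5361 -0.0734  0.2224  0.0372]
stand side [ 0.5378 -0.0688 -0.1608  0.1098]
```

Run:
```python
from h import *
tiles=[]
fitd=[]
for c in("top","side"):
    for _ in range(1):
        im=imaging.get_image(c)
        for t,parts,x,y,yw in(("hub",HUB,.5134,-.2821,2.33),("stand",STAND,.503,.0665,0)):
            u,v=proj(im,[x,y,.02])[0]
            u0,v0=int(u)-20,int(v)-16
            b=cv2.resize(im["color"][v0:v0+32,u0:u0+40,::-1],None,fx=10,fy=10,interpolation=cv2.INTER_CUBIC)
            tiles.append(b.copy())
E1=None
from itertools import chain
import cv2
cv2.imwrite("pics/crop1.png",np.vstack([np.hstack(tiles[:2]),np.hstack(tiles[2:])])[:600])
# repeat fits
for k in range(4):
    ims=[imaging.get_image("top"),imaging.get_image("side")]; 
    M=[]
    for c,im in zip(("top","side"),ims):
        M.append([])
        for t,p in(("hub",(.513,-.282,.02)),("stand",(.503,.0665,.02))):
            u=proj(im,p)[0]
            ds=[d for d in outline_of(c,t) if np.hypot(d["rect"][0]+d["rect"][2]/2-u[0],d["rect"][1]+d["rect"][3]/2-u[1])<10]
            M[-1].append(ds[0]["mask"] if ds else None)
    for i,(parts,x,y,ya) in enumerate(((HUB,.513,-.282,(.3,.75,1.2,2.3,2.7)),(STAND,.503,.0665,[0]))):
        for nm,ii in(("both",(0,1)),("top",(0,)),("side",(1,))):
            if all(M[j][i] is not None for j in ii): print(i,nm,np.round(fit([ims[j] for j in ii],[M[j][i] for j in ii],parts,x,y,ya),4))
```

```text
0 both [ 0.5118 -0.2837  2.2981  0.2017]
0 top [ 0.5114 -0.2838  2.3329  0.1494]
0 side [ 0.5124 -0.2827  2.2554  0.041 ]
1 both [0.5026 0.0665 0.114  0.1553]
1 top [0.5027 0.0663 0.1974 0.0299]
1 side [0.5026 0.0667 0.1068 0.1227]
0 both [ 0.512  -0.2823  2.3017  0.3494]
0 top [ 0.5127 -0.2826  2.2779  0.2267]
0 side [ 0.5125 -0.2794  2.3679  0.1057]
1 both [0.5028 0.0665 0.1253 0.137 ]
1 top [0.5027 0.0665 0.144  0.0288]
1 side [0.5029 0.0667 0.1276 0.1085]
0 side [ 0.5125 -0.2823  2.2526  0.0342]
1 both [0.5032 0.0668 0.1055 0.2082]
1 top [0.5028 0.0662 0.1634 0.0567]
1 side [ 0.5053  0.0716 -0.0282  0.1395]
0 both [ 0.5123 -0.2824  2.2673  0.2258]
0 top [ 0.5121 -0.2823  2.3082  0.1577]
0 side [ 0.5126 -0.2819  2.2752  0.0671]
1 both [0.5026 0.0663 0.1801 0.1498]
1 top [0.5028 0.0661 0.1304 0.0427]
1 side [0.5026 0.0671 0.2245 0.1043]
```

View pics/crop1.png

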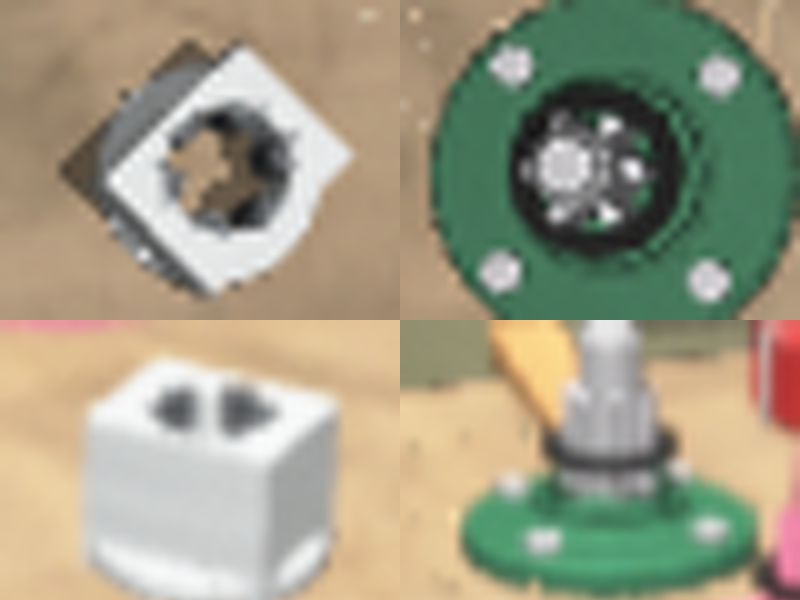

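Run:
```python
from h import *
im=imaging.get_image("top")
def g(p,t,z):
    x,y=((.5134,-.2821),(.503,.0665))[t]; u,v=proj(im,[x,y,.02])[0]
    return ground(im,((p[0]-400*t)/10-.45+int(u)-20,p[1]/10-.45+int(v)-16),z)
C=[g(p,0,.044)[:2] for p in((240,42),(357,152),(210,298),(103,180))]
print(np.round(C,4),np.mean(C,0))
for i,j in((0,3),(1,2),(0,1),(3,2)): d=C[i]-C[j]; print(np.hypot(*d),np.degrees(np.arctan2(d[1],d[0])))
T=[g(p,1,.058)[:2] for p in((630,170),(608,125),(608,215),(560,125),(560,215))]
for t in T: d=t-[.5027,.0665]; print(np.round(d,4),np.degrees(np.arctan2(d[1],d[0]))%60)
print(g((563,163),1,.084))
for z in(.028,.084): print(proj(im,[.5027,.0665,z]))
s=monitor.observe();R=cv2.Rodrigues(s["ee_rot"])[0];print(R.round(3))
```

```text
[[ 0.5468 -0.2873]
 [ 0.5159 -0.3187]
 [ 0.4767 -0.277 ]
 [ 0.5097 -0.2485]] [ 0.51227324 -0.2828964 ]
0.05371879738898223 -46.236214495442155
0.05719070641607575 -46.75271999723119
0.0440988861740895 45.368068024231505
0.04362333970531054 40.82703534368777
[-0.0005 -0.0128] 27.875133769629926
[ 0.0118 -0.007 ] 29.136278951474505
[-0.0125 -0.0067] 28.33753876516957
[0.0121 0.0059] 25.902025637149787
[-0.0122  0.0062] 33.14052158607697
[0.5036347  0.06682239 0.084     ]
[[244.76782319 205.77854521]]
[[240.97757939 205.2030001 ]]
[[-0.963  0.269  0.   ]
 [ 0.269  0.963  0.   ]
 [-0.     0.    -1.   ]]
```

Call:
move_arm(series=[[3.5, -2.5, 0, 0, 0, -4], [3.5, -2.5, 0, 0, 0, -4], [3.5, -2.5, 0, 0, 0, -4], [3.5, -2.5, 0, 0, 0, -4], [3.5, -2.5, 0, 0, 0, -4], [3.5, -2.5, 0, 0, 0, -4], [3.5, -2.5, 0, 0, 0, -4], [3.5, -2.5, 0, 0, 0, -4]], grip=1.0)

```text
clock: 2.85
position: [0.4491, 0.401, 0.246]
ee_rot: [1.271, 2.873, 0.001]
force: [0.4, 0.8, -0.9]
width: 1.0
```

Call:
move_arm(series=[[0.4, -4.2, 0, 0, 0, 0], [0.4, -4.2, 0, 0, 0, 0], [0.4, -4.2, 0, 0, 0, 0], [0.4, -4.2, 0, 0, 0, 0], [0.4, -4.2, 0, 0, 0, 0], [0.4, -4.2, 0, 0, 0, 0], [0.4, -4.2, 0, 0, 0, 0], [0.4, -4.2, 0, 0, 0, 0]])

```text
clock: 3.65
position: [0.4798, 0.0644, 0.246]
ee_rot: [1.267, 2.874, 0.001]
force: [1.5, -0.6, 0.7]
width: 1.006
```

Call:
move_arm(series=[[0.4, -4.2, 0, 0, 0, 0], [0.4, -4.2, 0, 0, 0, 0], [0.4, -4.2, 0, 0, 0, 0], [0.4, -4.2, 0, 0, 0, 0], [0.4, -4.2, 0, 0, 0, 0], [0.4, -4.2, 0, 0, 0, 0], [0.4, -4.2, 0, 0, 0, 0], [0, 0, 0, 0, 0, 0]])

```text
clock: 4.45
position: [0.5068, -0.2347, 0.2462]
ee_rot: [1.278, 2.868, -0.005]
force: [-0.7, -1.1, -0.4]
width: 0.999
```

```bash
cat > st.py <<'E'
from h import *
s=monitor.observe();R=cv2.Rodrigues(s["ee_rot"])[0]
print(round(float(s["clock"]),2),"pos mm",(s["position"]*1000).round(1),"yaw_y",np.degrees(np.arctan2(R[1,1],R[0,1])).round(2),"z",R[:,2].round(4),"F",s["force"].round(1),"T",s["ft_torque"].round(2),"w",round(s["width"]*92,1),"j",s["joints"].round(2))
E
python3 st.py
```

```text
4.45 pos mm [ 506.8 -234.7  246.2] yaw_y 41.96 z [ 7.0e-04 -3.9e-03 -1.0e+00] F [-0.7 -1.1 -0.4] T [-0.07 -0.   -0.04] w 91.9 j [-0.05  0.34  0.52  1.77 -0.19  1.08  1.27]
```

Call:
move_arm(series=[[0.3, -2.4, 0, 0, 0, 0.5], [0.2, -2.4, 0, 0, 0, 0], [0, 0, -4, 0, 0, 0], [0, 0, -4, 0, 0, 0], [0, 0, -4, 0, 0, 0], [0, 0, -2, 0, 0, 0], [0, 0, 0, 0, 0, 0], [0, 0, 0, 0, 0, 0]])

```text
clock: 5.25
position: [0.5131, -0.2759, 0.1063]
ee_rot: [1.255, 2.88, -0.0]
force: [0.6, 0.0, 0.1]
width: 1.0
```

```bash
python3 st.py
python3 - <<'E'
from h import *
t=[]
for c in("top","side"):
    im=imaging.get_image(c); p=monitor.observe()["position"]
    u,v=proj(im,[.5123,-.2828,.05])[0].astype(int)
    t.append(cv2.resize(im["color"][v-35:v+25,u-30:u+30,::-1],(400,400),interpolation=cv2.INTER_CUBIC))
cv2.imwrite("pics/g1.png",np.hstack(t))
E
```

```text
5.25 pos mm [ 513.1 -275.9  106.3] yaw_y 42.93 z [ 1.e-04 -1.e-04 -1.e+00] F [0.6 0.  0.1] T [-0.12  0.03  0.05] w 92.0 j [ 0.09  0.54  0.45  1.86 -0.32  0.81  1.45]
```

View pics/g1.png

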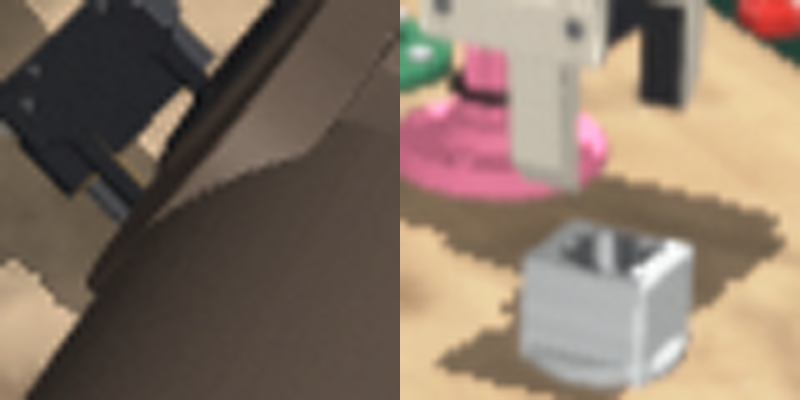

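The side crop shows the open jaws above the hub and well clear of its block. The top view is blocked by the arm. I'll correct y and descend.

Call:
move_arm(series=[[-0.1, -0.7, 0, 0, 0, 0], [0, 0, -2, 0, 0, 0], [0, 0, -2, 0, 0, 0], [0, 0, -1.5, 0, 0, 0], [0, 0, -1, 0, 0, 0], [0, 0, -0.6, 0, 0, 0], [0, 0, -0.4, 0, 0, 0], [0, 0, 0, 0, 0, 0]])

```text
clock: 6.15
position: [0.5119, -0.283, 0.0307]
ee_rot: [-1.255, -2.88, -0.0]
force: [0.7, 0.1, -0.1]
width: 0.997
```

```bash
python3 st.py
```

```text
6.15 pos mm [ 511.9 -283.    30.7] yaw_y 42.92 z [-0.  0. -1.] F [ 0.7  0.1 -0.1] T [-0.09 -0.06 -0.06] w 91.7 j [ 0.15  0.65  0.39  1.9  -0.38  0.66  1.52]
```

Call:
move_arm(series=[[0, 0, 0, 0, 0, 0], [0, 0, 0, 0, 0, 0], [0, 0, 0, 0, 0, 0], [0, 0, 0, 0, 0, 0], [0, 0, 0, 0, 0, 0], [0, 0, 0, 0, 0, 0], [0, 0, 0, 0, 0, 0], [0, 0, 0, 0, 0, 0]], grip=0.3, force=40)

```text
clock: 6.95
position: [0.5118, -0.2829, 0.0308]
ee_rot: [-1.255, -2.88, -0.0]
force: [0.5, -0.7, 1.0]
width: 0.481
```

```bash
python3 st.py
```

```text
6.95 pos mm [ 511.8 -282.9   30.8] yaw_y 42.92 z [ 0.e+00  1.e-04 -1.e+00] F [ 0.5 -0.7  1. ] T [-0.05  0.03  0.05] w 44.3 j [ 0.15  0.65  0.39  1.9  -0.38  0.66  1.52]
```

Call:
move_arm(series=[[0, 0, 1, 0, 0, 0], [0, 0, 2, 0, 0, 0], [0, 0, 3, 0, 0, 0], [0, 0, 4, 0, 0, 0], [0, 0, 3, 0, 0, 0], [0, 0, 0, 0, 0, 0]])

```text
clock: 7.55
position: [0.5135, -0.2843, 0.1651]
ee_rot: [1.253, 2.874, 0.0]
force: [0.4, -0.8, -4.3]
width: 0.474
```

```bash
python3 st.py
```

```text
7.55 pos mm [ 513.5 -284.3  165.1] yaw_y 42.9 z [ 0.0062 -0.0025 -1.    ] F [ 0.4 -0.8 -4.3] T [-0.07 -0.12 -0.01] w 43.7 j [ 0.07  0.48  0.49  1.8  -0.28  0.93  1.43]
```

Call:
move_arm(series=[[-0.1, 3, 0, 0, 0, 2], [-0.1, 5, 0, 0, 0, 2], [-0.1, 5, 0, 0, 0, 2], [-0.1, 5, 0, 0, 0, 2], [-0.1, 5, 0, 0, 0, 2], [-0.1, 5, 0, 0, 0, 2], [-0.1, 4, 0, 0, 0, 2], [-0.2, 3, 0, 0, 0, 2]])

```text
clock: 8.35
position: [0.5014, 0.0703, 0.1597]
ee_rot: [-0.834, -3.027, 0.0]
force: [0.7, -0.4, -4.4]
width: 0.475
```

Call:
move_arm(series=[[0, 0, 0, 0, 0, 0], [0, 0, 0, 0, 0, 0], [0, 0, 0, 0, 0, 0]])

```text
clock: 8.65
position: [0.5023, 0.0657, 0.1602]
ee_rot: [-0.844, -3.025, 0.002]
force: [-0.6, -1.0, -4.4]
width: 0.478
```

```bash
python3 st.py
python3 - <<'E'
from h import *
t=[]
s=monitor.observe();p=s["position"];R=cv2.Rodrigues(s["ee_rot"])[0]; yaw=np.arctan2(R[1,1],R[0,1])+np.pi/2
for c in("top","side"):
    im=imaging.get_image(c)
    u,v=proj(im,[.503,.067,.1])[0].astype(int)
    t.append(cv2.resize(im["color"][v-30:v+30,u-30:u+30,::-1],(400,400),interpolation=cv2.INTER_CUBIC))
    for d in outline_of(c,"hub"): 
        if abs(d["rect"][0]+d["rect"][2]/2-u)<30: print(c,d["p"],d["rect"],proj(im,p-[0,0,.01]))
cv2.imwrite("pics/g2.png",np.hstack(t))
E
```

```text
8.65 pos mm [502.3  65.7 160.2] yaw_y 58.82 z [-1.2e-03 -9.0e-04 -1.0e+00] F [-0.6 -1.  -4.4] T [-0.06  0.05  0.01] w 44.0 j [-0.53  0.35  0.38  1.99 -0.17  0.84  0.97]
side 0.47 [286.8, 152.7, 21.9, 19.5] [[298.26882437 159.92509584]]
```

View pics/g2.png

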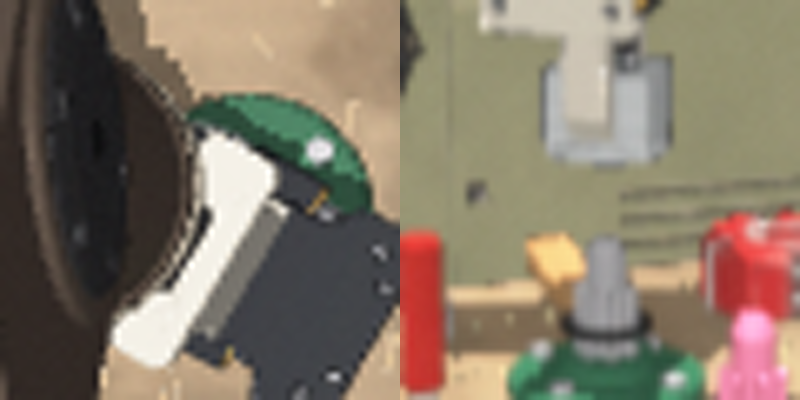

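Call:
move_arm(series=[[0, 0.1, -2, 0, 0, 0], [0, 0, -1.5, 0, 0, 0], [0, 0, -0.6, 0, 0, 0], [0, 0, -0.4, 0, 0, 0], [0, 0, -0.3, 0, 0, 0], [0, 0, -0.2, 0, 0, 0], [0, 0, 0, 0, 0, 0]])

```text
clock: 9.55
position: [0.503, 0.068, 0.1109]
ee_rot: [0.842, 3.026, 0.0]
force: [0.0, -0.5, -5.7]
width: 0.478
```

```bash
python3 st.py
```

```text
9.55 pos mm [503.   68.  110.9] yaw_y 58.92 z [ 3.e-04  2.e-04 -1.e+00] F [ 0.  -0.5 -5.7] T [-0.03 -0.    0.05] w 44.0 j [-0.5   0.42  0.35  2.03 -0.21  0.72  1.01]
```

Call:
move_arm(series=[[0, -0.1, 0, 0, 0, 0], [0, 0, -0.2, 0, 0, 0], [0, 0, -0.2, 0, 0, 0], [0, 0, -0.2, 0, 0, 0], [0, 0, -0.2, 0, 0, 0], [0, 0, -0.2, 0, 0, 0], [0, 0, -0.2, 0, 0, 0], [0, 0, 0, 0, 0, 0]])

```text
clock: 10.35
position: [0.5026, 0.067, 0.0984]
ee_rot: [-0.841, -3.026, 0.0]
force: [-0.3, 0.4, -5.3]
width: 0.475
```

```bash
python3 st.py
```

```text
10.35 pos mm [502.6  67.   98.4] yaw_y 58.92 z [-5.e-04 -1.e-04 -1.e+00] F [-0.3  0.4 -5.3] T [-0.03  0.02 -0.01] w 43.7 j [-0.49  0.44  0.34  2.04 -0.22  0.69  1.02]
```

Call:
move_arm(series=[[0, 0, -0.2, 0, 0, 0], [0, 0, -0.2, 0, 0, 0], [0, 0, -0.2, 0, 0, 0], [0, 0, -0.1, 0, 0, 0], [0, 0, -0.1, 0, 0, 0], [0, 0, -0.1, 0, 0, 0], [0, 0, -0.05, 0, 0, 0], [0, 0, 0, 0, 0, 0]])

```text
clock: 11.15
position: [0.5028, 0.067, 0.0892]
ee_rot: [-0.842, -3.027, 0.0]
force: [0.8, 0.2, -4.2]
width: 0.477
```

```bash
python3 st.py
```

```text
11.15 pos mm [502.8  67.   89.2] yaw_y 58.92 z [-0.  0. -1.] F [ 0.8  0.2 -4.2] T [-0.   -0.04 -0.01] w 43.9 j [-0.49  0.46  0.33  2.05 -0.23  0.67  1.03]
```

Call:
move_arm(series=[[0, 0, -0.05, 0, 0, 0], [0, 0, -0.05, 0, 0, 0], [0, 0, -0.05, 0, 0, 0], [0, 0, -0.05, 0, 0, 0], [0, 0, -0.05, 0, 0, 0], [0, 0, 0, 0, 0, 0]])

```text
clock: 11.75
position: [0.5028, 0.067, 0.0867]
ee_rot: [-0.842, -3.027, 0.0]
force: [-0.5, 1.2, -4.4]
width: 0.474
```

```bash
python3 st.py
```

```text
11.75 pos mm [502.8  67.   86.7] yaw_y 58.92 z [-1.e-04 -0.e+00 -1.e+00] F [-0.5  1.2 -4.4] T [ 0.01 -0.05  0.03] w 43.6 j [-0.49  0.46  0.33  2.05 -0.23  0.67  1.03]
```

Call:
move_arm(series=[[0, 0, -0.05, 0, 0, 0], [0, 0, -0.05, 0, 0, 0], [0, 0, -0.05, 0, 0, 0], [0, 0, -0.05, 0, 0, 0], [0, 0, -0.05, 0, 0, 0], [0, 0, -0.05, 0, 0, 0], [0, 0, 0, 0, 0, 0]])

```text
clock: 12.45
position: [0.5028, 0.067, 0.0837]
ee_rot: [-0.842, -3.027, -0.0]
force: [-0.2, 0.1, -4.8]
width: 0.476
```

```bash
python3 st.py
```

```text
12.45 pos mm [502.8  67.   83.7] yaw_y 58.92 z [-1.e-04  0.e+00 -1.e+00] F [-0.2  0.1 -4.8] T [-0.06 -0.01  0.02] w 43.8 j [-0.48  0.46  0.33  2.05 -0.24  0.66  1.03]
```

The hub is 5 mm below the tooth tops with no added force, so the teeth have meshed using the angle seen in the image. I'll keep going down slowly.

Call:
move_arm(series=[[0, 0, -0.15, 0, 0, 0], [0, 0, -0.15, 0, 0, 0], [0, 0, -0.15, 0, 0, 0], [0, 0, -0.15, 0, 0, 0], [0, 0, -0.15, 0, 0, 0], [0, 0, -0.15, 0, 0, 0], [0, 0, -0.1, 0, 0, 0], [0, 0, 0, 0, 0, 0]])

```text
clock: 13.25
position: [0.5027, 0.067, 0.0736]
ee_rot: [-0.842, -3.027, 0.0]
force: [-0.9, 1.1, -4.8]
width: 0.477
```

Call:
move_arm(series=[[0, 0, -0.05, 0, 0, 0], [0, 0, -0.05, 0, 0, 0], [0, 0, -0.05, 0, 0, 0], [0, 0, -0.05, 0, 0, 0], [0, 0, -0.05, 0, 0, 0], [0, 0, -0.05, 0, 0, 0], [0, 0, -0.05, 0, 0, 0], [0, 0, 0, 0, 0, 0]])

```text
clock: 14.05
position: [0.5029, 0.067, 0.0705]
ee_rot: [0.842, 3.027, 0.0]
force: [-1.8, 0.4, 2.8]
width: 0.474
```

```bash
python3 st.py
```

```text
14.05 pos mm [502.9  67.   70.5] yaw_y 58.92 z [ 2.e-04  2.e-04 -1.e+00] F [-1.8  0.4  2.8] T [-0.1   0.52 -0.04] w 43.6 j [-0.47  0.49  0.32  2.06 -0.25  0.63  1.04]
```

Call:
move_arm(series=[[0, 0, -0.05, 0, 0, 0], [0, 0, -0.05, 0, 0, 0], [0, 0, -0.05, 0, 0, 0], [0, 0, -0.05, 0, 0, 0], [0, 0, -0.05, 0, 0, 0], [0, 0, -0.05, 0, 0, 0], [0, 0, -0.05, 0, 0, 0], [0, 0, -0.05, 0, 0, 0]])

```text
clock: 14.85
position: [0.5029, 0.067, 0.0665]
ee_rot: [0.842, 3.027, 0.0]
force: [-1.3, 0.3, 5.4]
width: 0.477
```

```bash
python3 st.py
```

```text
14.85 pos mm [502.9  67.   66.5] yaw_y 58.92 z [ 2.e-04  3.e-04 -1.e+00] F [-1.3  0.3  5.4] T [-0.13  0.65  0.  ] w 43.9 j [-0.47  0.49  0.31  2.07 -0.25  0.62  1.04]
```

Call:
move_arm(series=[[0, 0, -0.05, 0, 0, 0], [0, 0, -0.05, 0, 0, 0], [0, 0, -0.05, 0, 0, 0], [0, 0, -0.05, 0, 0, 0], [0, 0, -0.05, 0, 0, 0], [0, 0, -0.05, 0, 0, 0], [0, 0, -0.05, 0, 0, 0], [0, 0, -0.05, 0, 0, 0]])

```text
clock: 15.65
position: [0.5029, 0.067, 0.0625]
ee_rot: [0.842, 3.027, 0.0]
force: [-2.9, 0.0, 5.8]
width: 0.476
```

Call:
move_arm(series=[[0, 0, -0.05, 0, 0, 0], [0, 0, -0.05, 0, 0, 0], [0, 0, -0.05, 0, 0, 0], [0, 0, -0.05, 0, 0, 0], [0, 0, 0, 0, 0, 0]])

```text
clock: 16.15
position: [0.5029, 0.067, 0.0604]
ee_rot: [0.842, 3.027, 0.0]
force: [-2.1, -0.2, 4.7]
width: 0.479
```

```bash
python3 st.py
```

```text
16.15 pos mm [502.9  67.   60.4] yaw_y 58.92 z [ 2.e-04  2.e-04 -1.e+00] F [-2.1 -0.2  4.7] T [-0.11  0.64  0.03] w 44.1 j [-0.47  0.5   0.31  2.07 -0.26  0.61  1.05]
```

Call:
move_arm(series=[[0, 0, -0.03, 0, 0, 0], [0, 0, -0.03, 0, 0, 0], [0, 0, -0.03, 0, 0, 0], [0, 0, -0.03, 0, 0, 0], [0, 0, 0, 0, 0, 0]])

```text
clock: 16.65
position: [0.5028, 0.067, 0.0592]
ee_rot: [0.842, 3.027, 0.0]
force: [-2.2, 1.1, 5.0]
width: 0.475
```

```bash
python3 st.py
```

```text
16.65 pos mm [502.8  67.   59.2] yaw_y 58.92 z [ 1.e-04  1.e-04 -1.e+00] F [-2.2  1.1  5. ] T [-0.08  0.63 -0.02] w 43.7 j [-0.47  0.5   0.31  2.07 -0.26  0.6   1.05]
```

Step down in 0.2 mm increments until the force rises.

Call:
move_arm(series=[[0, 0, -0.02, 0, 0, 0], [0, 0, -0.02, 0, 0, 0], [0, 0, -0.02, 0, 0, 0], [0, 0, 0, 0, 0, 0]])

```text
clock: 17.05
position: [0.5029, 0.067, 0.0587]
ee_rot: [0.842, 3.027, 0.0]
force: [-4.0, -0.9, 7.3]
width: 0.475
```

```bash
python3 st.py
```

```text
17.05 pos mm [502.9  67.   58.7] yaw_y 58.92 z [ 2.e-04  2.e-04 -1.e+00] F [-4.  -0.9  7.3] T [-0.13  0.77  0.06] w 43.7 j [-0.47  0.5   0.31  2.07 -0.26  0.6   1.05]
```

Call:
move_arm(series=[[0, 0, -0.02, 0, 0, 0], [0, 0, -0.02, 0, 0, 0], [0, 0, 0, 0, 0, 0]])

```text
clock: 17.35
position: [0.5029, 0.067, 0.0586]
ee_rot: [0.842, 3.027, 0.001]
force: [-4.7, -0.7, 12.9]
width: 0.48
```

```bash
python3 st.py
```

```text
17.35 pos mm [502.9  67.   58.6] yaw_y 58.91 z [ 3.e-04  4.e-04 -1.e+00] F [-4.7 -0.7 12.9] T [-0.24  1.19 -0.06] w 44.2 j [-0.46  0.5   0.31  2.07 -0.26  0.6   1.05]
```

Call:
move_arm(series=[[0, 0, 0, 0, 0, 0], [0, 0, 0, 0, 0, 0], [0, 0, 0, 0, 0, 0], [0, 0, 0, 0, 0, 0], [0, 0, 0, 0, 0, 0]], grip=0.75)

```text
clock: 17.85
position: [0.5029, 0.067, 0.0579]
ee_rot: [0.842, 3.027, -0.0]
force: [0.1, -0.1, -0.5]
width: 0.747
```

Call:
move_arm(series=[[0, 0, 0.5, 0, 0, 0], [0, 0, 1, 0, 0, 0], [0, 0, 2, 0, 0, 0], [0, 0, 3, 0, 0, 0], [0, 0, 4, 0, 0, 0], [0, 0, 4, 0, 0, 0], [0, 0, 4, 0, 0, 0], [0, 0, 0, 0, 0, 0]])

```text
clock: 18.65
position: [0.5056, 0.0671, 0.249]
ee_rot: [0.84, 3.019, 0.008]
force: [-0.0, -0.3, -0.7]
width: 0.753
```

Call:
move_arm(series=[[-1, 4, 0, 0, 0, 0], [-1, 4.5, 0, 0, 0, 0], [-1, 4.5, 0, 0, 0, 0], [-1, 4.5, 0, 0, 0, 0], [-1, 4.5, 0, 0, 0, 0], [-1, 4.5, 0, 0, 0, 0], [0, 0, 0, 0, 0, 0], [0, 0, 0, 0, 0, 0]])

```text
clock: 19.45
position: [0.4421, 0.3328, 0.2429]
ee_rot: [-0.838, -3.028, 0.001]
force: [0.4, -0.5, -0.7]
width: 0.749
```

```bash
python3 st.py
python3 - <<'E'
from h import *
t=[]
for c in("top","side"):
    im=imaging.get_image(c)
    print(c,"hub",[(d["p"],d["rect"]) for d in outline_of(c,"hub")],"exp",proj(im,[.5028,.0667,.05]))
    u,v=proj(im,[.503,.067,.05])[0].astype(int)
    t.append(cv2.resize(im["color"][v-25:v+25,u-25:u+25,::-1],(400,400),interpolation=cv2.INTER_CUBIC))
    for z in (0.028,.040):
        for d in outline_of(c,"hub"):
            if abs(d["rect"][0]+d["rect"][2]/2-u)<12: print(z,np.round(fit([im],[d["mask"]],HUB,.5028,.0667,[2.6],z),4))
cv2.imwrite("pics/g3.png",np.hstack(t))
E
```

```text
19.45 pos mm [442.1 332.8 242.9] yaw_y 59.07 z [-3.e-04 -5.e-04 -1.e+00] F [ 0.4 -0.5 -0.7] T [-0.08  0.04  0.01] w 68.9 j [-0.96  0.32  0.29  1.77 -0.1   1.06  0.39]
top hub [(0.95, [228.5, 192.9, 30.6, 24.7]), (0.68, [443.5, 223.7, 24.5, 17.7])] exp [[243.25213385 205.52446335]]
0.028 [0.5033 0.0673 2.6084 0.2528]
0.04 [0.5032 0.0652 2.6044 0.2686]
side hub [(0.81, [318.2, 270.0, 33.0, 41.8]), (0.75, [289.1, 181.2, 16.9, 20.8])] exp [[298.38366085 188.27943876]]
0.028 [0.5022 0.069  2.5716 0.1027]
0.04 [0.493  0.0374 3.0941 0.154 ]
```

View pics/g3.png

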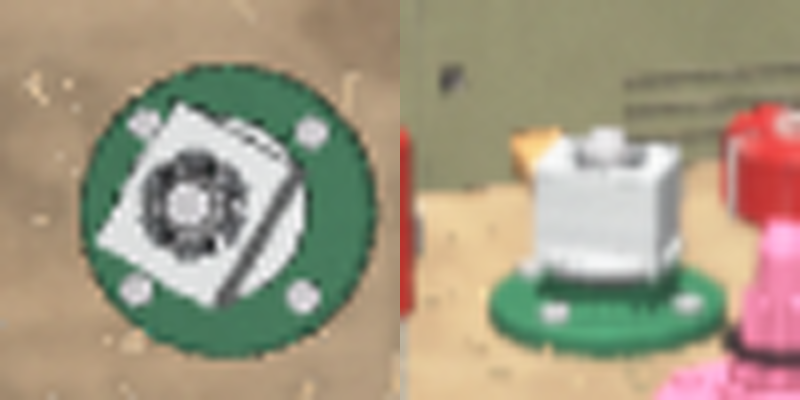

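The hub sits upright on the green stand and the nose stands about 12 mm above its top face, which is what a fully home hub should show. The model fit also prefers the home height.

```bash
python3 -c "
from cell import workorder; print(workorder.sign_off())"; python3 st.py
```

```text
the job is handed in; nothing more can be done
None
the job is handed in; nothing more can be done
```

The hub is on the green stand's spindle, flange down, pressed home and released, and the job is handed in. No verdict was reported. The arm had finished moving at about 19.5 s of the 67 s allowed.

**What I did:** I took the look-alike nearest the base, 0.59 m away against 0.66 m for the other. I gripped it across its ±y flats at 40 N. I read the spindle's tooth angle from the top picture (about 29°) and pre-turned the hub 16° to match. It meshed without resistance, so it needed no rocking.

**Last checks:**
- **Seal:** contact came about 12 mm above home. It moved down at about 10 N, and at the expected home height the force rose to about 17 N with no further travel.
- **Fit:** the hub's silhouette matched the home height clearly in the side view. In the top view it matched only slightly better than a hub 12 mm higher. The nose stands about 12 mm above the hub, as it should.
- **Position:** the top view put the hub within about 1 mm of the spindle axis. The side view put it about 2.4 mm off in y, but that network mask was partial and the meshed spline rules out that much offset.
- **Release:** after opening, the wrist force was near zero and the arm moved well clear.
- **Bystanders:** I did not measure their positions again at the end. I never felt contact with any of them.

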